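# Roll the shaker back onto its tape mark

## Robot

A 6-joint arm with a two-finger parallel gripper is mounted at the origin on the work surface. World frame = base frame: x ahead of the robot, y to its left, z up, the work surface at z = 0. Lengths are in mm, angles in rad, forces in N, time in s.
With the tool pointing down it reaches from about 350 to 975 mm from the base axis. Payload 7.1 kg.
Tool frame: the origin (TCP) lies at the very end of the fingers, on their centre line; the grasp point (between the pads) lies 19 mm behind it; y points along the fingers, x is the direction in which the jaws open and shut, and the axes are right-handed (so a half turn about y gives the same grasp; the last joint's range is limited). The gripper opens to 88 mm and grips with 3 to 60 N. Pads are 20 mm wide; open, the fingers measure 115 mm over their backs; the gripper's body (75 mm by 178 mm) begins 61 mm behind the grasp point.
Start: joints at [1.293, 0.423, 1.63, -0, 1.089, -0.019], TCP at [159.919, 604.178, 222.675] pointing down, gripper open.
Joint ranges: [-3, 3], [-0.9, 2.11], [0.09, 2.58], [-1.31, 4.45], [0.11, 2.69], [-2.54, 2.54]. Speed limits (rad/s): [2.39, 2.39, 3.01, 3.14, 3.14, 3.14].

## Interface

Orientations are given as a rotation vector (axis times angle).
In Python, from workcell import ctrl gives the robot as it stands. The module is installed in compiled form; this text tells all that it offers.
- The arm moves only by the tool jog_arm, never from a script. Its argument "steps" is a list of rows, each an object with "turn": the turn, a rotation vector about the world's x, y, z scaled (see below), a list of three; "dp": the shift along the world's x, y, z scaled (see below), a list of three; "claw": the opening, from 0 (shut) to 1 (fully open). In form: [{"turn": [wx, wy, wz], "dp": [x, y, z], "claw": claw}, ...]. A call has 1 to 12 rows; each row is the pose to reach, as a shift and turn from the pose measured when the call began, turning the shorter way round; what a row does not reach only later rows make up. The controller multiplies each number of a shift by 80 mm and each number of a turn by pi rad. A row lasts 1/12 s, in which the tool goes at most 41.7 mm and 7.16 degrees, less where a joint would pass 70% of its speed; a pose out of reach is approached as far as the arm can. A call with a number of a shift or a turn outside -1 to 1 is refused whole. A call with a gripper value outside its range is refused whole. The fingers move at their own pace and stop on an object; the grip force is fixed at half the most. Time passes only in rows, so rows that repeat a pose let the fingers close. It gives the time, the measured TCP pose, the force and the opening at its end, in the units of the state.
- ctrl.get_obs(): the state, without advancing time (a new reading comes with each control period).
- ctrl.get_image(name): name is "side" or "top"; returns a dict with "img" (384x512x3 uint8, red, green, blue), "range_z" (384x512 float32, mm along the optical axis (not along the pixel's ray), 0 where there is no reading), "fovy" (degrees; the focal length in pixels is half the picture's height over the tangent of half this angle, whatever the lens; pixels are square), "cx", "cy" (the principal point, pixels), "dist_coeffs" ([k1, k2, p1, p2, k3] as OpenCV has them; the pictures are not rectified), "camera_from_world" (4x4, takes a point from world to camera coordinates). Camera axes: x right, y down, z forward; pixel columns grow to the right and rows downward; lengths in mm; the calibration is good to about 2 mm. A picture is of the moment at which its call begins.
- ctrl.close_job(): hands the job in, once; it reports no verdict.
The state is a dict: "t": time; "qpos": joint angles; "qvel": joint speeds; "joint_torque": joint torques, N m; "ee_pos": TCP position; "orientation": TCP orientation; "ft_force": force on the tool from outside, world axes, zero at the start; "moment": the same for the moment, N m; "width": finger opening in mm.
Only numpy, scipy, OpenCV 4.12 (cv2) and the standard library are available. Lean on these libraries where they do the work, as an engineer would, in place of code of your own. Each camera call takes 0.05 s, during which the arm holds its last target.

## Task

The long tube shaker has rolled off its tape mark on the felt-lined percussion tray. Without picking it up, roll it gently back over the felt with your fingertips, pushing on its side and sideways on its top, until it lies still lengthwise along the tape, with its middle over the strip's centre line and some tape showing at both ends. Leave the short shaker, the cowbell and the wood block where they are.

Things in the scene. Friction and masses are not known exactly. Their poses are not given: they have to be found in the camera images.
- shaker_center (a point): middle of the long tube shaker's axis: plain aluminium tube, black end caps, 48 mm diameter, 190 mm long, about 0.16 kg, lying on the felt (axis 24 mm above it). x along the tube; y, z turn as it rolls. Dragged by a fingertip resting on its top (2 N) it rolls half as far as the fingertip and stops with it; pushed on its flank it rolls with the finger, but a short shove can send it 10 to 20 mm ahead
- mark_center (a point): centre of the tape mark, at felt height (12 mm above the table): a flat straight strip of white cloth tape stuck on the felt, 280 mm long, 12 mm wide, too thin to feel. x along the strip, y across it, z up. At the start it lies 120 to 215 mm beside the shaker, left or right of it, parallel to it within 6 degrees; pushing the tube off-centre hardly turns it, so it stays about as parallel
- tray: fixed trap tray: plywood board 400 mm (its x) by 780 mm (its y) lined with charcoal felt; origin at the centre of its underside on the table, z up. The felt is 12 mm above the table; rims 12 mm wide stand round the edge, their top 26 mm above the table
- short_shaker_center (a point): centre of the short tube shaker, the same 48 mm diameter but 110 mm long, lying near one end of the tray; the point is on its axis at mid-length, x along the tube; leave alone
- cowbell: loose steel cowbell 140 mm long (its x), 88 mm wide at the mouth and 60 mm at the other end, 58 mm high, with a small clamp screw on top (63 mm high in all), lying on the felt; origin at the centre of its underside; leave alone
- wood_block: loose wood block 180 x 65 x 45 mm (x, y, z) near one end of the tray; origin at the centre of its underside; leave alone
Things that resemble listed ones, but are neither listed nor needed, are in the scene too. Leave any blue or purple look-alike of the part that bears shaker_center alone.

How it is judged (in metres and radians):
On the way:
1. the long shaker is rolled, not slid: lying on the felt it turns about its own axis until it is nearly upside down (angle between shaker_center's own z axis and vertical above 2.5 rad and angle between shaker_center's own x axis and vertical between 1.4 and 1.74 rad).
At the end, for the whole second after the job is handed in: the long shaker lies still on the felt along the tape: its axis within 10 mm of the strip's centre line at its middle and within 0.14 rad (8 degrees) of its direction, its middle within 42 mm of the strip's middle lengthwise (so tape shows at both ends) (y of shaker_center in the frame of mark_center between -0.01 and 0.01 m and x of shaker_center in the frame of mark_center between -0.042 and 0.042 m and z of shaker_center in the frame of mark_center between 0.021 and 0.027 m and angle between the x axis of shaker_center and the x axis of mark_center, either way round below 0.14 rad and linear speed of shaker below 0.01 m/s); the robot touches nothing.
It fails at once if the long shaker is lifted off the felt (its centre more than 10 mm above where it lies) (height (world z) of shaker_center above 0.046 m).
It fails at once if the long shaker is knocked or rolled fast (over 0.35 m/s) (linear speed of shaker above 0.35 m/s).
It fails at once if the short shaker is moved more than 12 mm (distance of short_shaker_center from where it was at the start of the episode above 0.012 m).
It fails at once if the cowbell is moved more than 12 mm (distance of cowbell from where it was at the start of the episode above 0.012 m).
It fails at once if the wood block is moved more than 12 mm (distance of wood_block from where it was at the start of the episode above 0.012 m).
It also fails if it takes over 58 s, if anything falls off the work surface, if the arm or the gripper's body presses on something with over 40 N, if the wrist force passes 120 N, or if a joint passes its speed limit or range.

## Working session

There is one attempt and no reset: what is moved stays moved. The work goes in short steps, Python scripts to look and compute and a tool call to move; the robot and the scene stay as the last step left them, time stands still between calls to the robot, and variables do not carry over. Pictures are saved under pics/ and viewed, and the job is handed in when it is done.

Besides the shell and the picture viewer there is one more tool, called by a JSON object that holds its "op" and its "data", one argument or row to a line. jog_arm: Moves the arm, as the interface text tells. Its arguments: {"type":"object","properties":{"steps":{"type":"array","items":{"type":"object","properties":{"turn":{"type":"array","items":{"type":"number"}},"dp":{"type":"array","items":{"type":"number"}},"claw":{"type":"number"}}}}},"required":["steps"]}

```bash
mkdir -p pics; ls; cat > h.py <<'E'
import numpy as np, cv2, pickle
from workcell import ctrl
def grab(n,tag):
    d=ctrl.get_image(n); pickle.dump(d,open(f'{tag}.pkl','wb'))
    cv2.imwrite(f'pics/{tag}.png',d['img'][:,:,::-1]); return d
def K(d):
    f=d['img'].shape[0]/2/np.tan(np.radians(d['fovy'])/2)
    return np.array([[f,0,d['cx']],[0,f,d['cy']],[0,0,1.]])
def ray(d,px,z):
    p=cv2.undistortPoints(np.array(px,float).reshape(-1,1,2),K(d),np.array(d['dist_coeffs'],float)).reshape(-1,2)
    T=np.linalg.inv(np.array(d['camera_from_world'])); o=T[:3,3]
    v=np.c_[p,np.ones(len(p))]@T[:3,:3].T
    return o+v*((z-o[2])/v[:,2])[:,None]
def dep(d,px):
    p=cv2.undistortPoints(np.array(px,float).reshape(-1,1,2),K(d),np.array(d['dist_coeffs'],float)).reshape(-1,2)
    zz=np.array([d['range_z'][int(round(b)),int(round(a))] for a,b in px])
    T=np.linalg.inv(np.array(d['camera_from_world']))
    return (np.c_[p,np.ones(len(p))]*zz[:,None])@T[:3,:3].T+T[:3,3]
def proj(d,P):
    C=np.array(d['camera_from_world']); r,_=cv2.Rodrigues(C[:3,:3])
    return cv2.projectPoints(np.array(P,float).reshape(-1,1,3),r,C[:3,3],K(d),np.array(d['dist_coeffs'],float))[0].reshape(-1,2)
E
python3 - <<'E'
from h import *
print({k:np.round(v,3).tolist() if not isinstance(v,float) else v for k,v in ctrl.get_obs().items()})
for n in('top','side'):
    d=grab(n,n+'0'); print(n,d['fovy'],d['cx'],d['cy'],d['dist_coeffs']); print(np.round(np.linalg.inv(d['camera_from_world']),3))
E
```

```text
pics
{'t': 0.0, 'qpos': [1.293, 0.424, 1.631, -0.0, 1.089, -0.019], 'qvel': [0.001, 0.0, -0.002, 0.0, -0.0, 0.001], 'joint_torque': [-0.0, -54.461, -27.368, 0.064, 0.022, -0.0], 'ee_pos': [159.778, 603.65, 221.911], 'orientation': [-1.322, -1.016, 1.018], 'ft_force': [-0.397, -0.976, 0.796], 'moment': [-0.037, -0.006, 0.002], 'width': 87.87758057977666}
top 49.89740375915256 254.09725974468094 188.16703980935802 [-0.01388759  0.          0.          0.          0.        ]
[[-6.000000e-03 -9.930000e-01  1.140000e-01  3.325770e+02]
 [-1.000000e+00  7.000000e-03  5.000000e-03 -9.320200e+01]
 [-6.000000e-03 -1.140000e-01 -9.930000e-01  1.277576e+03]
 [ 0.000000e+00  0.000000e+00  0.000000e+00  1.000000e+00]]
side 52.293300209365576 254.21291221263732 195.0327032383891 [-0.11336517  0.          0.          0.          0.        ]
[[ 7.6000e-01 -4.6800e-01  4.5100e-01 -2.1475e+01]
 [-6.4900e-01 -5.6800e-01  5.0600e-01 -6.5099e+02]
 [ 2.0000e-02 -6.7700e-01 -7.3500e-01  8.8808e+02]
 [ 0.0000e+00  0.0000e+00  0.0000e+00  1.0000e+00]]
```

View pics/top0.png

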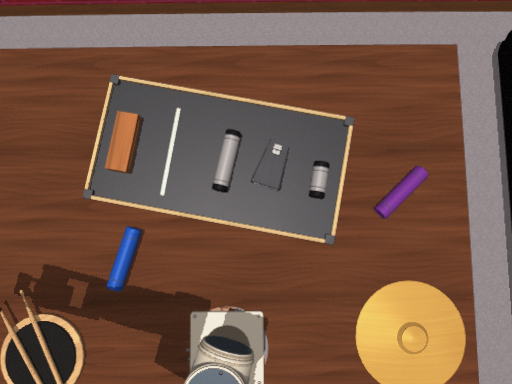

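View pics/side0.png

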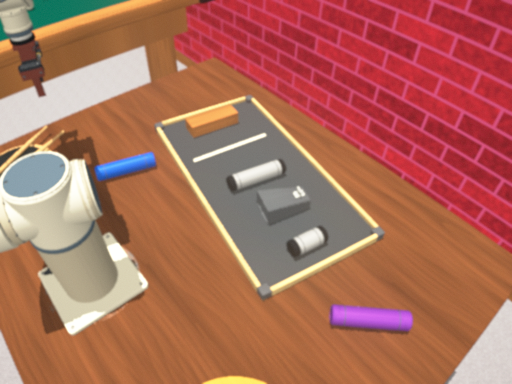

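The top view shows the long shaker near (227,160), the tape from about (178,109) to (163,194), the cowbell at about (271,164), the wood block at (123,141) and the short shaker at (319,179). I'll enlarge this area to measure it.

```bash
python3 - <<'E'
from h import *
d=pickle.load(open('top0.pkl','rb'))
c=d['img'][95:205,100:300,::-1]; cv2.imwrite('pics/crop0.png',cv2.resize(c,None,fx=4,fy=4,interpolation=cv2.INTER_CUBIC))
E
```

```text
(no output)
```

View pics/crop0.png

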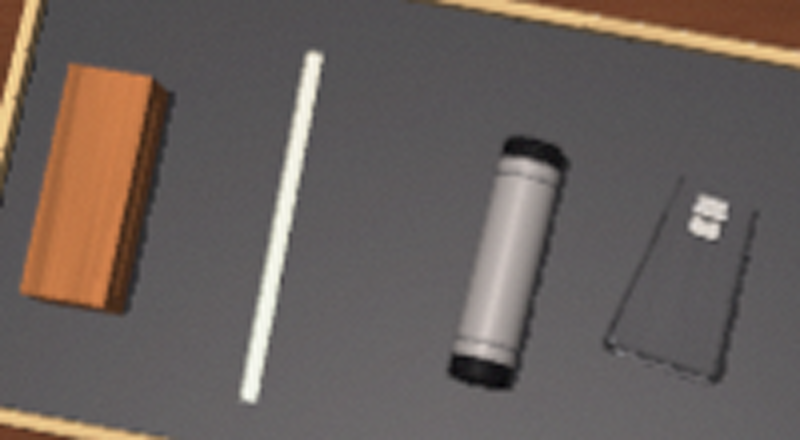

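The crop shows the tape's ends at (314,53) and (250,400). The shaker runs from about (537,140) to (482,385), parallel to the tape, with the cowbell about 25 mm to its right. I'll get positions from the depth data.

```bash
cat >> h.py <<'E'
def cloud(d):
    h,w=d['range_z'].shape
    u,v=np.meshgrid(np.arange(w),np.arange(h)); px=np.c_[u.ravel(),v.ravel()].astype(float)
    p=cv2.undistortPoints(px.reshape(-1,1,2),K(d),np.array(d['dist_coeffs'],float)).reshape(-1,2)
    T=np.linalg.inv(np.array(d['camera_from_world']))
    P=(np.c_[p,np.ones(len(p))]*d['range_z'].ravel()[:,None])@T[:3,:3].T+T[:3,3]
    return P.reshape(h,w,3)
def comp(d,zlo=20,zhi=90,box=None,zaxis=36):
    P=cloud(d); m=((P[...,2]>zlo)&(P[...,2]<zhi)&(d['range_z']>0)).astype(np.uint8)
    n,L,st,ce=cv2.connectedComponentsWithStats(m,connectivity=4)
    out=[]
    for i in range(1,n):
        if st[i,4]<120 or st[i,4]>3000: continue
        Q=P[L==i]; r=cv2.minAreaRect(Q[:,:2].astype(np.float32))
        out.append((ce[i].round(1).tolist(),int(st[i,4]),np.round(r[0],1).tolist(),np.round(r[1],1).tolist(),round(r[2],1),Q[:,2].max().round(1)))
    return out
E
python3 - <<'E'
from h import *
d=pickle.load(open('top0.pkl','rb'))
for c in comp(d): print(c)
cp=lambda x,y:[(x+.5)/4-.5+100,(y+.5)/4-.5+95]
t=ray(d,[cp(314,53),cp(250,400)],12); print('tape',t.round(1),t.mean(0),np.linalg.norm(t[0]-t[1]),np.degrees(np.arctan2(*(t[0]-t[1])[1::-1])))
s=ray(d,[cp(537,140),cp(482,385)],50);print('shaker',s.round(1),s.mean(0),np.linalg.norm(s[0]-s[1]),np.degrees(np.arctan2(*(s[0]-s[1])[1::-1])))
# felt height
P=cloud(d); print(P[150,190],P[180,200])
ds=pickle.load(open('side0.pkl','rb'))
tt=ray(ds,[[195,160],[266,136]],12); print(tt.round(1),np.linalg.norm(tt[0]-tt[1]))
for c in comp(ds): print(c)
# mask
g=cv2.cvtColor(d['img'],cv2.COLOR_RGB2GRAY)
m=(g>130)&(abs(P[...,2]-12)<8); m[:, :150]=0;m[:,192:]=0;m[:98]=0;m[205:]=0
ys,xs=np.nonzero(m); W=ray(d,np.c_[xs,ys],12); r=cv2.minAreaRect(W[:,:2].astype(np.float32)); print('tapemask',len(xs),r)
E
```

```text
([123.0, 141.9], 1502, [620.5, 314.1], [68.5, 181.1], 79.9, np.float64(65.4))
([226.5, 160.5], 981, [560.4, -3.0], [47.6, 189.8], 76.4, np.float64(67.2))
([271.7, 164.8], 1117, [548.6, -141.5], [87.7, 140.9], 70.8, np.float64(76.7))
([319.1, 179.5], 589, [499.6, -283.1], [48.5, 110.4], 80.6, np.float64(65.1))
([400.8, 191.5], 990, [463.4, -531.8], [45.8, 190.7], 43.8, np.float64(53.9))
([123.5, 258.8], 1041, [267.9, 305.4], [48.9, 187.7], 72.9, np.float64(54.6))
([412.5, 337.9], 710, [30.7, -549.5], [88.5, 88.0], 37.7, np.float64(40.2))
([231.1, 331.5], 215, [51.7, -15.6], [119.9, 35.7], 75.1, np.float64(89.6))
tape [[735.6 152.4  12. ]
 [460.1 197.7  12. ]] [597.86297932 175.0894737   12.        ] 279.2079405088004 -9.340387465612885
shaker [[653.7 -26.1  50. ]
 [466.4  15.2  50. ]] [560.04296412  -5.45506739  50.        ] 191.8465173611756 -12.4305041476148
[600.10297425 113.52264434   9.74289558] [504.15029724  80.34857352  16.94395022]
[[466.7 196.4  12. ]
 [733.3 141.5  12. ]] 272.1719486225232
([4.8, 43.6], 319, [248.6, 1656.8], [553.9, 84.0], 76.7, np.float64(65.2))
([22.6, 151.1], 662, [44.0, 607.3], [263.3, 118.0], 10.3, np.float64(43.1))
([124.8, 165.1], 791, [268.0, 299.9], [45.4, 189.9], 72.7, np.float64(50.7))
([255.9, 174.9], 916, [561.5, -9.2], [46.4, 191.2], 74.7, np.float64(63.1))
([283.2, 201.4], 1253, [550.8, -143.3], [90.9, 141.5], 70.6, np.float64(76.7))
([307.0, 240.4], 721, [501.7, -285.2], [47.2, 109.3], 79.0, np.float64(63.7))
([93.9, 285.3], 920, [1.8, -42.3], [136.6, 62.0], 1.5, np.float64(89.9))
([371.0, 317.2], 1593, [462.2, -536.2], [46.4, 191.9], 43.3, np.float64(51.8))
tapemask 424 ((597.4586181640625, 176.13394165039062), (15.180085182189941, 281.4720153808594), 80.16574096679688)
```

```bash
python3 - <<'E'
from h import *
o=ctrl.get_obs(); R=cv2.Rodrigues(np.array(o['orientation']))[0]; print(R.round(3), o['ee_pos'], o['t'])
j=R[:,0]; print('jaw deg',np.degrees(np.arctan2(j[1],j[0])))
# shaker fine fit: axis through top-of-cloud
for n in('top0','side0'):
    d=pickle.load(open(n+'.pkl','rb')); P=cloud(d).reshape(-1,3)
    m=(abs(P[:,0]-560)<120)&(abs(P[:,1]+5)<60)&(P[:,2]>30)&(P[:,2]<75); Q=P[m]
    c=Q[:,:2].mean(0); u,s,v=np.linalg.svd(Q[:,:2]-c); a=v[0]*np.sign(v[0][0]); 
    from scipy.optimize import least_squares
    f=lambda p: np.hypot((Q[:,1]-p[0]-np.tan(p[1])*(Q[:,0]-560))*np.cos(p[1]),Q[:,2]-p[2])-24
    r=least_squares(f,[-5,-.2,36],loss='soft_l1'); print(n,'axis y@x=560',r.x[0],'deg',np.degrees(r.x[1]),'z',r.x[2],'pca',np.degrees(np.arctan2(a[1],a[0])),c)
E
```

```text
[[ 0.256 -0.    -0.967]
 [ 0.967 -0.001  0.256]
 [-0.001 -1.     0.   ]] [159.77585249 603.71406002 221.97856703] 0.1
jaw deg 75.17412345871205
top0 axis y@x=560 -2.6595203831097294 deg -13.475822683585346 z 35.23348996108365 pca -13.552730818424294 [558.22162231  -4.33045134]
side0 axis y@x=560 -2.7041071207789282 deg -13.503094326607409 z 34.88344572104706 pca -14.411183572001649 [554.14788819 -13.18158771]
```

{"op": "jog_arm", "data": {
  "steps": [
    {"dp":[0.2,-0.33,0],"turn":[0,0,0.007],"claw":1},
    {"dp":[0.42,-0.65,0],"turn":[0,0,0.007],"claw":1},
    {"dp":[0.63,-0.97,0],"turn":[0,0,0.007],"claw":1}
  ]
}}

```text
t: 0.35
ee_pos: [210.2, 525.0, 221.3]
orientation: [-1.313, -1.033, 1.036]
ft_force: [0.7, -1.0, -0.6]
width: 87.8
```

{"op": "jog_arm", "data": {
  "steps": [
    {"dp":[0.2,-0.32,0],"turn":[0,0,0],"claw":1},
    {"dp":[0.42,-0.64,0],"turn":[0,0,0],"claw":1},
    {"dp":[0.64,-0.96,0],"turn":[0,0,0],"claw":1}
  ]
}}

```text
t: 0.6
ee_pos: [261.8, 446.6, 221.0]
orientation: [-1.313, -1.032, 1.037]
ft_force: [1.0, -0.3, -0.6]
width: 87.9
```

{"op": "jog_arm", "data": {
  "steps": [
    {"dp":[0.2,-0.32,0],"turn":[0,0,0],"claw":1},
    {"dp":[0.42,-0.64,0],"turn":[0,0,0],"claw":1},
    {"dp":[0.64,-0.96,0],"turn":[0,0,0],"claw":1}
  ]
}}

```text
t: 0.85
ee_pos: [313.3, 368.3, 220.8]
orientation: [-1.313, -1.032, 1.038]
ft_force: [1.0, 0.5, 0.1]
width: 87.8
```

{"op": "jog_arm", "data": {
  "steps": [
    {"dp":[0.2,-0.32,0],"turn":[0,0,0],"claw":1},
    {"dp":[0.42,-0.64,0],"turn":[0,0,0],"claw":1},
    {"dp":[0.64,-0.96,0],"turn":[0,0,0],"claw":1}
  ]
}}

```text
t: 1.1
ee_pos: [364.9, 290.0, 220.6]
orientation: [-1.313, -1.032, 1.038]
ft_force: [0.4, 0.2, 0.2]
width: 87.7
```

{"op": "jog_arm", "data": {
  "steps": [
    {"dp":[0.2,-0.32,0],"turn":[0,0,0],"claw":1},
    {"dp":[0.42,-0.64,0],"turn":[0,0,0],"claw":1},
    {"dp":[0.64,-0.96,0],"turn":[0,0,0],"claw":1}
  ]
}}

```text
t: 1.35
ee_pos: [416.4, 211.6, 220.5]
orientation: [-1.313, -1.032, 1.038]
ft_force: [1.2, 0.0, -0.1]
width: 87.5
```

{"op": "jog_arm", "data": {
  "steps": [
    {"dp":[0.2,-0.32,0],"turn":[0,0,0],"claw":1},
    {"dp":[0.42,-0.64,0],"turn":[0,0,0],"claw":1},
    {"dp":[0.64,-0.96,0],"turn":[0,0,0],"claw":1}
  ]
}}

```text
t: 1.6
ee_pos: [468.0, 133.3, 220.3]
orientation: [-1.313, -1.031, 1.038]
ft_force: [1.0, 1.0, -0.6]
width: 87.8
```

{"op": "jog_arm", "data": {
  "steps": [
    {"dp":[0.2,-0.3,0],"turn":[0,0,0],"claw":1},
    {"dp":[0.4,-0.6,0],"turn":[0,0,0],"claw":1},
    {"dp":[0.57,-0.85,0],"turn":[0,0,0],"claw":1},
    {"dp":[0.57,-0.85,0],"turn":[0,0,0],"claw":1}
  ]
}}

```text
t: 1.93
ee_pos: [515.7, 62.3, 220.3]
orientation: [-1.315, -1.03, 1.036]
ft_force: [-0.3, 0.7, 0.1]
width: 87.5
```

{"op": "jog_arm", "data": {
  "steps": [
    {"dp":[0.2,-0.3,0],"turn":[0,0,0],"claw":1},
    {"dp":[0.4,-0.6,0],"turn":[0,0,0],"claw":1},
    {"dp":[0.57,-0.85,0],"turn":[0,0,0],"claw":1},
    {"dp":[0.57,-0.85,0],"turn":[0,0,0],"claw":1}
  ]
}}

```text
t: 2.27
ee_pos: [563.0, -7.9, 220.2]
orientation: [-1.317, -1.029, 1.034]
ft_force: [-0.5, -0.1, 1.4]
width: 87.9
```

```bash
python3 - <<'E'
from h import *
o=ctrl.get_obs(); R=cv2.Rodrigues(np.array(o['orientation']))[0]; print(R.round(3), o['ee_pos'], o['t'])
grab('side','side1')
E
```

```text
[[ 0.238 -0.    -0.971]
 [ 0.971 -0.005  0.238]
 [-0.005 -1.    -0.001]] [563.04478402  -7.87926363 220.15238565] 2.2667
```

View pics/side1.png

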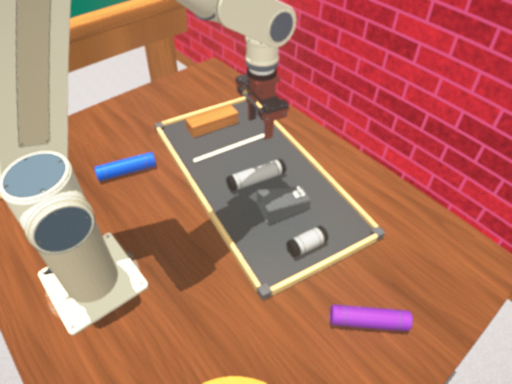

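The side view shows the gripper straddling the shaker from above with the jaws across the tube. Next I'll centre it and lower it.

{"op": "jog_arm", "data": {
  "steps": [
    {"dp":[0,0.05,-0.3],"turn":[0,0,0.002],"claw":1},
    {"dp":[0,0.05,-0.65],"turn":[0,0,0.002],"claw":1},
    {"dp":[0,0.05,-0.9],"turn":[0,0,0.002],"claw":1},
    {"dp":[0,0.05,-0.9],"turn":[0,0,0.002],"claw":1}
  ]
}}

```text
t: 2.65
ee_pos: [557.7, -1.0, 144.0]
orientation: [-1.307, -1.027, 1.044]
ft_force: [-1.1, 0.2, 0.1]
width: 87.5
```

{"op": "jog_arm", "data": {
  "steps": [
    {"dp":[0,0,-0.3],"turn":[0,0,0],"claw":1},
    {"dp":[0,0,-0.6],"turn":[0,0,0],"claw":1},
    {"dp":[0,0,-0.8],"turn":[0,0,0],"claw":1},
    {"dp":[0,0,-0.8],"turn":[0,0,0],"claw":1}
  ]
}}

```text
t: 2.98
ee_pos: [555.3, 0.0, 78.1]
orientation: [-1.304, -1.024, 1.047]
ft_force: [-1.1, -0.0, 0.5]
width: 87.8
```

```bash
python3 - <<'E'
from h import *
o=ctrl.get_obs(); R=cv2.Rodrigues(np.array(o['orientation']))[0]; print(R.round(3), o['ee_pos'], o['t'])
d=grab('side','side2'); c=d['img'][80:240,170:350,::-1]; cv2.imwrite('pics/side2c.png',cv2.resize(c,None,fx=4,fy=3.7,interpolation=cv2.INTER_CUBIC))
E
```

```text
[[ 0.23  -0.015 -0.973]
 [ 0.973 -0.004  0.23 ]
 [-0.007 -1.     0.013]] [5.55322671e+02 2.27696521e-02 7.81073137e+01] 2.9833
```

View pics/side2c.png

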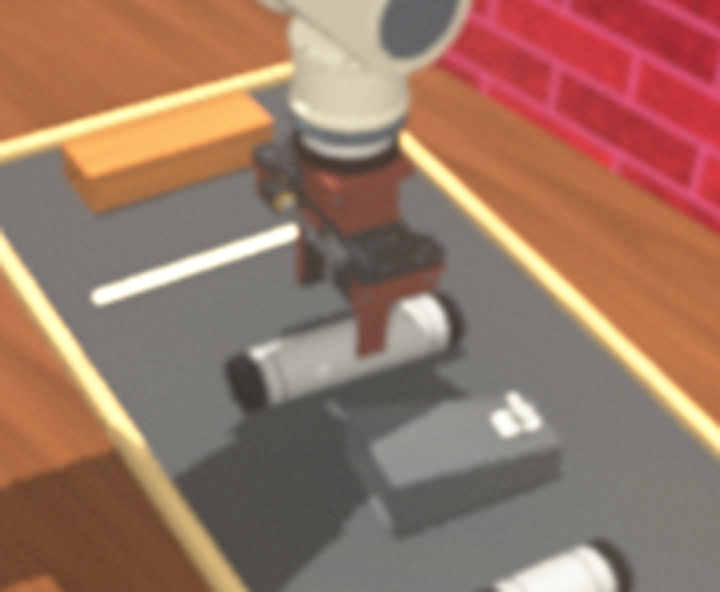

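{"op": "jog_arm", "data": {
  "steps": [
    {"dp":[0.04,-0.03,-0.15],"turn":[0,0,0],"claw":1},
    {"dp":[0.06,-0.04,-0.3],"turn":[0,0,0],"claw":1},
    {"dp":[0.06,-0.04,-0.45],"turn":[0,0,0],"claw":1},
    {"dp":[0.06,-0.04,-0.58],"turn":[0,0,0],"claw":1},
    {"dp":[0.06,-0.04,-0.6],"turn":[0,0,0],"claw":1},
    {"dp":[0.06,-0.04,-0.6],"turn":[0,0,0],"claw":1}
  ]
}}

```text
t: 3.53
ee_pos: [560.4, -3.3, 30.6]
orientation: [-1.304, -1.024, 1.047]
ft_force: [0.7, -0.1, 0.2]
width: 87.6
```

{"op": "jog_arm", "data": {
  "steps": [
    {"dp":[0,0,0],"turn":[0,0,0],"claw":0.95},
    {"dp":[0,0,0],"turn":[0,0,0],"claw":0.9},
    {"dp":[0,0,0],"turn":[0,0,0],"claw":0.85},
    {"dp":[0,0,0],"turn":[0,0,0],"claw":0.8},
    {"dp":[0,0,0],"turn":[0,0,0],"claw":0.76},
    {"dp":[0,0,0],"turn":[0,0,0],"claw":0.72},
    {"dp":[0,0,0],"turn":[0,0,0],"claw":0.72},
    {"dp":[0,0,0],"turn":[0,0,0],"claw":0.72}
  ]
}}

```text
t: 4.2
ee_pos: [560.5, -3.3, 30.6]
orientation: [-1.304, -1.024, 1.047]
ft_force: [0.3, -0.5, -0.5]
width: 63.2
```

```bash
python3 - <<'E'
from h import *
o=ctrl.get_obs(); R=cv2.Rodrigues(np.array(o['orientation']))[0]; print(R.round(3), o['ee_pos'], o['t'],o['width'],o['ft_force'])
d=grab('side','side3'); c=d['img'][80:240,170:350,::-1]; cv2.imwrite('pics/side3c.png',cv2.resize(c,None,fx=4,fy=3.7,interpolation=cv2.INTER_CUBIC))
E
```

```text
[[ 0.23  -0.015 -0.973]
 [ 0.973 -0.004  0.23 ]
 [-0.007 -1.     0.013]] [560.47174285  -3.32909877  30.64644983] 4.2 63.183300808029905 [ 0.31656706 -0.50051454 -0.46196768]
```

View pics/side3c.png

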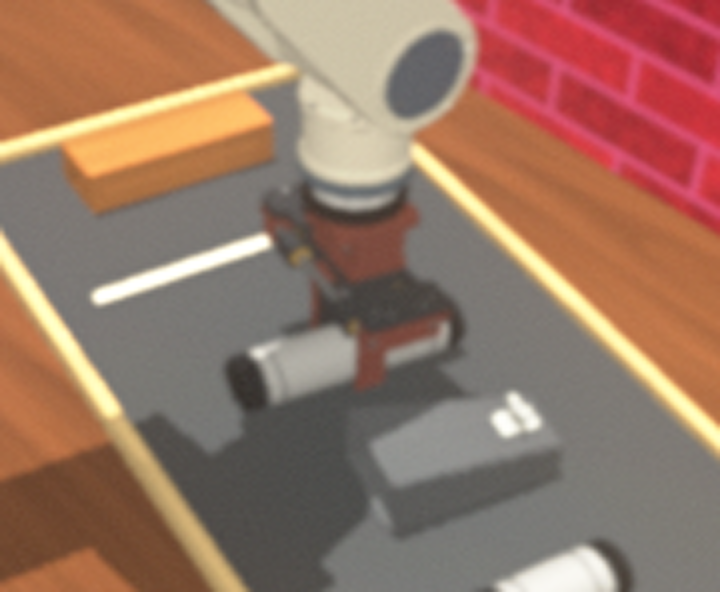

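The cage is in place: opening 63 mm, about 7 mm clear on each side. I'll roll it slowly.

{"op": "jog_arm", "data": {
  "steps": [
    {"dp":[0.006,0.024,0],"turn":[0,0,0],"claw":0.72},
    {"dp":[0.012,0.049,0],"turn":[0,0,0],"claw":0.72},
    {"dp":[0.017,0.073,0],"turn":[0,0,0],"claw":0.72},
    {"dp":[0.023,0.097,0],"turn":[0,0,0],"claw":0.72},
    {"dp":[0.029,0.12,0],"turn":[0,0,0],"claw":0.72},
    {"dp":[0.035,0.146,0],"turn":[0,0,0],"claw":0.72},
    {"dp":[0.042,0.175,0],"turn":[0,0,0],"claw":0.72},
    {"dp":[0.049,0.206,0],"turn":[0,0,0],"claw":0.72},
    {"dp":[0.057,0.24,0],"turn":[0,0,0],"claw":0.72},
    {"dp":[0.065,0.273,0],"turn":[0,0,0],"claw":0.72},
    {"dp":[0.073,0.305,0],"turn":[0,0,0],"claw":0.72},
    {"dp":[0.08,0.335,0],"turn":[0,0,0],"claw":0.72}
  ]
}}

```text
t: 5.25
ee_pos: [566.9, 23.7, 30.6]
orientation: [-1.304, -1.024, 1.047]
ft_force: [0.1, 0.4, 0.6]
width: 63.1
```

```bash
python3 - <<'E'
from h import *
o=ctrl.get_obs(); R=cv2.Rodrigues(np.array(o['orientation']))[0]; print(R.round(3), o['ee_pos'], o['t'],o['width'],o['ft_force'])
d=grab('side','side4'); c=d['img'][80:240,170:350,::-1]; cv2.imwrite('pics/side4c.png',cv2.resize(c,None,fx=4,fy=3.7,interpolation=cv2.INTER_CUBIC))
E
```

```text
[[ 0.23  -0.015 -0.973]
 [ 0.973 -0.004  0.23 ]
 [-0.007 -1.     0.013]] [566.94606115  23.73871146  30.63538009] 5.25 63.119022048225155 [0.05247786 0.42750737 0.5770781 ]
```

View pics/side4c.png

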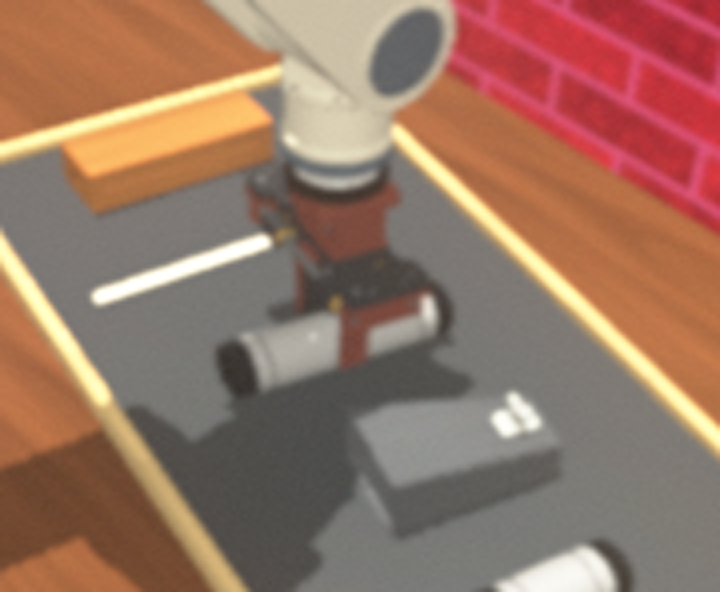

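{"op": "jog_arm", "data": {
  "steps": [
    {"dp":[0.008,0.036,0],"turn":[0,0,0],"claw":0.72},
    {"dp":[0.018,0.073,0],"turn":[0,0,0],"claw":0.72},
    {"dp":[0.027,0.112,0],"turn":[0,0,0],"claw":0.72},
    {"dp":[0.037,0.154,0],"turn":[0,0,0],"claw":0.72},
    {"dp":[0.047,0.196,0],"turn":[0,0,0],"claw":0.72},
    {"dp":[0.057,0.238,0],"turn":[0,0,0],"claw":0.72},
    {"dp":[0.067,0.28,0],"turn":[0,0,0],"claw":0.72},
    {"dp":[0.077,0.322,0],"turn":[0,0,0],"claw":0.72},
    {"dp":[0.087,0.364,0],"turn":[0,0,0],"claw":0.72},
    {"dp":[0.097,0.406,0],"turn":[0,0,0],"claw":0.72},
    {"dp":[0.107,0.445,0],"turn":[0,0,0],"claw":0.72},
    {"dp":[0.115,0.48,0],"turn":[0,0,0],"claw":0.72}
  ]
}}

```text
t: 6.3
ee_pos: [576.4, 62.8, 30.6]
orientation: [-1.304, -1.024, 1.047]
ft_force: [0.1, -0.9, -0.9]
width: 63.1
```

{"op": "jog_arm", "data": {
  "steps": [
    {"dp":[0.008,0.036,0],"turn":[0,0,0],"claw":0.72},
    {"dp":[0.018,0.073,0],"turn":[0,0,0],"claw":0.72},
    {"dp":[0.027,0.112,0],"turn":[0,0,0],"claw":0.72},
    {"dp":[0.037,0.154,0],"turn":[0,0,0],"claw":0.72},
    {"dp":[0.047,0.196,0],"turn":[0,0,0],"claw":0.72},
    {"dp":[0.057,0.238,0],"turn":[0,0,0],"claw":0.72},
    {"dp":[0.067,0.28,0],"turn":[0,0,0],"claw":0.72},
    {"dp":[0.077,0.322,0],"turn":[0,0,0],"claw":0.72},
    {"dp":[0.087,0.364,0],"turn":[0,0,0],"claw":0.72},
    {"dp":[0.097,0.406,0],"turn":[0,0,0],"claw":0.72},
    {"dp":[0.107,0.445,0],"turn":[0,0,0],"claw":0.72},
    {"dp":[0.115,0.48,0],"turn":[0,0,0],"claw":0.72}
  ]
}}

```text
t: 7.3
ee_pos: [585.7, 101.6, 30.6]
orientation: [-1.304, -1.024, 1.047]
ft_force: [0.3, -0.4, -0.6]
width: 63.5
```

```bash
python3 - <<'E'
from h import *
o=ctrl.get_obs(); print(o['ee_pos'], o['t'],o['width'],o['ft_force'])
d=grab('side','side5'); c=d['img'][80:240,170:350,::-1]; c=cv2.resize(c,None,fx=2.2,fy=2.2,interpolation=cv2.INTER_CUBIC)
d=grab('top','top5'); e=d['img'][80:240,100:280,::-1]; e=cv2.resize(e,None,fx=2.2,fy=2.2,interpolation=cv2.INTER_CUBIC)
cv2.imwrite('pics/b5.png',np.hstack([c,e]))
E
```

```text
[585.6646931  101.58536497  30.6240035 ] 7.3 63.49947547914715 [ 0.31458224 -0.40599354 -0.57252158]
```

View pics/b5.png

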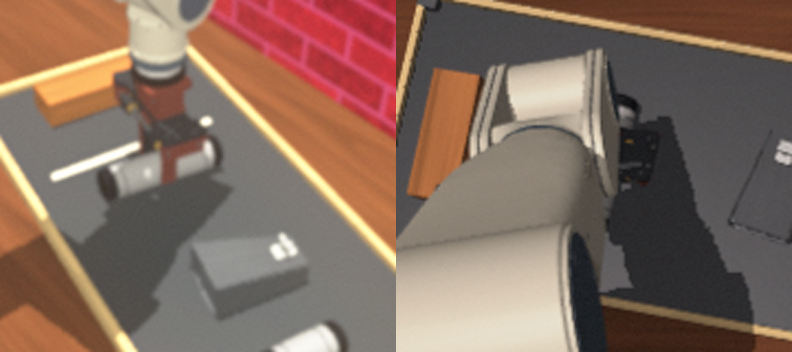

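```bash
cat >> h.py <<'E'
from scipy.optimize import least_squares
def axisfit(d,x0,y0,half=45,ends=True):
    P=cloud(d).reshape(-1,3)
    a=np.array([.972,-.233]); n=np.array([.233,.972]); D=P[:,:2]-[x0,y0]
    l=D@a; t=D@n
    m=(abs(l)<110)&(abs(l)>30)&(abs(t)<half)&(P[:,2]>26)&(P[:,2]<64); Q=P[m]
    f=lambda p: np.hypot((Q[:,1]-p[0]-np.tan(p[1])*(Q[:,0]-x0))*np.cos(p[1]),Q[:,2]-36)-24
    r=least_squares(f,[y0,-.235],loss='soft_l1',f_scale=2)
    th=r.x[1]; aa=np.array([np.cos(th),np.sin(th)]); res=abs(f(r.x))<5
    L=(Q[res][:,:2]-[x0,r.x[0]])@aa; lo,hi=np.percentile(L,[.5,99.5])
    c=np.array([x0,r.x[0]])+aa*(lo+hi)/2
    tu=np.array([np.cos(np.radians(-9.6)),np.sin(np.radians(-9.6))]); tn=np.array([-tu[1],tu[0]]); e=c-[598,175.5]
    print('y@x0 %.1f deg %.2f len %.0f c %s | mark frame x %.1f y %.1f n %d'%(r.x[0],np.degrees(th),hi-lo,c.round(1),e@tu,e@tn,len(Q)))
    return c,th
E
python3 - <<'E'
from h import *
for n,x,y in(('side0',560,-3),('top0',560,-3),('side5',584,94)):
    axisfit(pickle.load(open(n+'.pkl','rb')),x,y)
E
```

```text
y@x0 -2.2 deg -13.45 len 188 c [562.1  -2.7] | mark frame x -5.7 y -181.7 n 609
y@x0 -2.6 deg -13.50 len 188 c [560.5  -2.7] | mark frame x -7.3 y -181.9 n 662
y@x0 92.5 deg -13.40 len 187 c [584.2  92.4] | mark frame x 0.2 y -84.2 n 478
```

{"op": "jog_arm", "data": {
  "steps": [
    {"dp":[0.008,0.036,0],"turn":[0,0,0],"claw":0.72},
    {"dp":[0.017,0.073,0],"turn":[0,0,0],"claw":0.72},
    {"dp":[0.026,0.11,0],"turn":[0,0,0],"claw":0.72},
    {"dp":[0.035,0.147,0],"turn":[0,0,0],"claw":0.72},
    {"dp":[0.044,0.184,0],"turn":[0,0,0],"claw":0.72},
    {"dp":[0.053,0.221,0],"turn":[0,0,0],"claw":0.72},
    {"dp":[0.062,0.258,0],"turn":[0,0,0],"claw":0.72},
    {"dp":[0.07,0.295,0],"turn":[0,0,0],"claw":0.72},
    {"dp":[0.079,0.332,0],"turn":[0,0,0],"claw":0.72},
    {"dp":[0.088,0.367,0],"turn":[0,0,0],"claw":0.72},
    {"dp":[0.096,0.4,0],"turn":[0,0,0],"claw":0.72},
    {"dp":[0.103,0.43,0],"turn":[0,0,0],"claw":0.72}
  ]
}}

```text
t: 8.4
ee_pos: [594.0, 136.4, 30.6]
orientation: [-1.304, -1.025, 1.047]
ft_force: [0.1, 0.6, 0.0]
width: 63.4
```

{"op": "jog_arm", "data": {
  "steps": [
    {"dp":[0.008,0.036,0],"turn":[0,0,0],"claw":0.72},
    {"dp":[0.017,0.073,0],"turn":[0,0,0],"claw":0.72},
    {"dp":[0.026,0.11,0],"turn":[0,0,0],"claw":0.72},
    {"dp":[0.035,0.147,0],"turn":[0,0,0],"claw":0.72},
    {"dp":[0.044,0.184,0],"turn":[0,0,0],"claw":0.72},
    {"dp":[0.053,0.219,0],"turn":[0,0,0],"claw":0.72},
    {"dp":[0.06,0.252,0],"turn":[0,0,0],"claw":0.72},
    {"dp":[0.067,0.282,0],"turn":[0,0,0],"claw":0.72},
    {"dp":[0.074,0.308,0],"turn":[0,0,0],"claw":0.72},
    {"dp":[0.079,0.33,0],"turn":[0,0,0],"claw":0.72},
    {"dp":[0.083,0.345,0],"turn":[0,0,0],"claw":0.72},
    {"dp":[0.086,0.355,0],"turn":[0,0,0],"claw":0.72}
  ]
}}

```text
t: 9.4
ee_pos: [600.9, 164.9, 30.6]
orientation: [-1.304, -1.025, 1.047]
ft_force: [0.1, 0.3, 1.0]
width: 63.5
```

```bash
python3 - <<'E'
from h import *
o=ctrl.get_obs(); print(o['ee_pos'], o['t'],o['width'],o['ft_force'])
d=grab('side','side6'); c=d['img'][80:240,170:350,::-1]; cv2.imwrite('pics/side6c.png',cv2.resize(c,None,fx=4,fy=3.7,interpolation=cv2.INTER_CUBIC))
p=o['ee_pos']; axisfit(d,p[0]-2,p[1]-7)
E
```

```text
[600.91417912 164.93971371  30.64156303] 9.4 63.45098335682472 [0.09224124 0.27015176 0.95818121]
y@x0 156.0 deg -13.61 len 188 c [600.  155.7] | mark frame x 5.3 y -19.2 n 460
```

View pics/side6c.png

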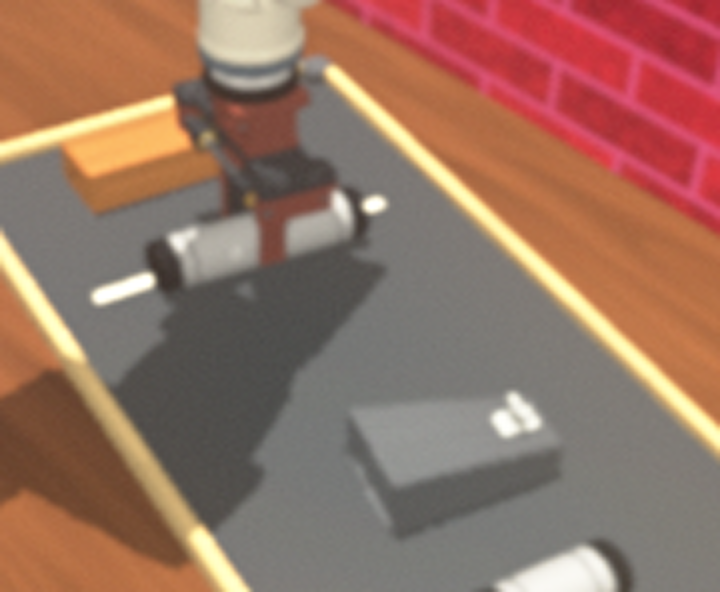

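{"op": "jog_arm", "data": {
  "steps": [
    {"dp":[0.005,0.022,0],"turn":[0,0,0],"claw":0.72},
    {"dp":[0.01,0.044,0],"turn":[0,0,0],"claw":0.72},
    {"dp":[0.016,0.067,0],"turn":[0,0,0],"claw":0.72},
    {"dp":[0.021,0.09,0],"turn":[0,0,0],"claw":0.72},
    {"dp":[0.027,0.112,0],"turn":[0,0,0],"claw":0.72},
    {"dp":[0.032,0.134,0],"turn":[0,0,0],"claw":0.72},
    {"dp":[0.037,0.155,0],"turn":[0,0,0],"claw":0.72},
    {"dp":[0.042,0.175,0],"turn":[0,0,0],"claw":0.72},
    {"dp":[0.046,0.192,0],"turn":[0,0,0],"claw":0.72},
    {"dp":[0.049,0.206,0],"turn":[0,0,0],"claw":0.72},
    {"dp":[0.051,0.216,0],"turn":[0,0,0],"claw":0.72},
    {"dp":[0.053,0.222,0],"turn":[0,0,0],"claw":0.72}
  ]
}}

```text
t: 10.45
ee_pos: [605.2, 182.9, 30.7]
orientation: [-1.304, -1.025, 1.047]
ft_force: [0.5, 0.4, 0.7]
width: 62.9
```

{"op": "jog_arm", "data": {
  "steps": [
    {"dp":[0,0,0],"turn":[0,0,0],"claw":0.72},
    {"dp":[0,0,0],"turn":[0,0,0],"claw":0.72},
    {"dp":[0,0,0],"turn":[0,0,0],"claw":0.72},
    {"dp":[0,0,0],"turn":[0,0,0],"claw":0.72},
    {"dp":[0,0,0],"turn":[0,0,0],"claw":0.72},
    {"dp":[0,0,0],"turn":[0,0,0],"claw":0.72}
  ]
}}

```text
t: 10.95
ee_pos: [605.2, 182.8, 30.6]
orientation: [-1.304, -1.025, 1.047]
ft_force: [-0.7, 0.5, 0.5]
width: 63.9
```

```bash
python3 - <<'E'
from h import *
o=ctrl.get_obs(); print(o['ee_pos'], o['t'],o['width'],o['ft_force'])
d=grab('side','side7'); c=d['img'][80:240,170:350,::-1]; cv2.imwrite('pics/side7c.png',cv2.resize(c,None,fx=4,fy=3.7,interpolation=cv2.INTER_CUBIC))
p=o['ee_pos']; axisfit(d,p[0]-2,p[1]-7)
E
```

```text
[605.22577023 182.81189108  30.62279179] 10.95 63.88707099421625 [-0.7335264   0.49082348  0.47601292]
y@x0 174.1 deg -13.54 len 187 c [604.6 173.8] | mark frame x 6.8 y -0.6 n 463
```

View pics/side7c.png

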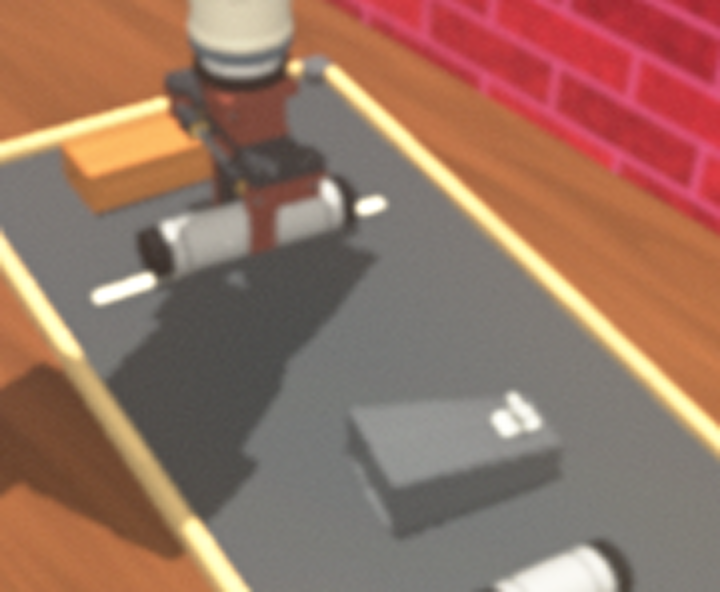

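The tube is on the line: mark-frame x is about +7 mm and y about −0.6 mm. I'll open the fingers, lift straight up and clear the view.

{"op": "jog_arm", "data": {
  "steps": [
    {"dp":[0,0,0],"turn":[0,0,0],"claw":0.78},
    {"dp":[0,0,0],"turn":[0,0,0],"claw":0.84},
    {"dp":[0,0,0],"turn":[0,0,0],"claw":0.9},
    {"dp":[0,0,0],"turn":[0,0,0],"claw":0.95},
    {"dp":[0,0,0],"turn":[0,0,0],"claw":1},
    {"dp":[0,0,0],"turn":[0,0,0],"claw":1},
    {"dp":[0,0,0],"turn":[0,0,0],"claw":1},
    {"dp":[-0.01,-0.06,0],"turn":[0,0,0],"claw":1},
    {"dp":[-0.01,-0.06,0],"turn":[0,0,0],"claw":1}
  ]
}}

```text
t: 11.75
ee_pos: [604.1, 177.3, 30.6]
orientation: [-1.304, -1.025, 1.048]
ft_force: [-0.1, -0.6, -0.0]
width: 87.9
```

{"op": "jog_arm", "data": {
  "steps": [
    {"dp":[0,0,0.12],"turn":[0,0,0],"claw":1},
    {"dp":[0,0,0.25],"turn":[0,0,0],"claw":1},
    {"dp":[0,0,0.4],"turn":[0,0,0],"claw":1},
    {"dp":[0,0,0.6],"turn":[0,0,0],"claw":1},
    {"dp":[0,0,0.8],"turn":[0,0,0],"claw":1},
    {"dp":[0,0,1],"turn":[0,0,0],"claw":1}
  ]
}}

```text
t: 12.25
ee_pos: [604.5, 177.5, 112.8]
orientation: [-1.304, -1.026, 1.047]
ft_force: [0.3, 0.0, 0.4]
width: 87.6
```

{"op": "jog_arm", "data": {
  "steps": [
    {"dp":[0,0,0.3],"turn":[0,0,0],"claw":1},
    {"dp":[0,0,0.6],"turn":[0,0,0],"claw":1},
    {"dp":[0,0,0.9],"turn":[0,0,0],"claw":1},
    {"dp":[0,0,0.9],"turn":[0,0,0],"claw":1}
  ]
}}

```text
t: 12.58
ee_pos: [607.6, 178.5, 191.6]
orientation: [-1.308, -1.034, 1.04]
ft_force: [0.3, 0.6, 0.3]
width: 88.0
```

```bash
python3 - <<'E'
from h import *
o=ctrl.get_obs(); print(o['ee_pos'], o['t'],o['width'],o['ft_force'])
d=grab('side','side8'); c=d['img'][80:240,170:350,::-1]; cv2.imwrite('pics/side8c.png',cv2.resize(c,None,fx=4,fy=3.7,interpolation=cv2.INTER_CUBIC))
axisfit(d,604,174)
E
```

```text
[607.61943558 178.46020849 191.59142552] 12.5833 87.98890413208771 [0.34713836 0.61148408 0.3227975 ]
y@x0 174.0 deg -13.80 len 188 c [604.1 174. ] | mark frame x 6.2 y -0.5 n 518
```

View pics/side8c.png

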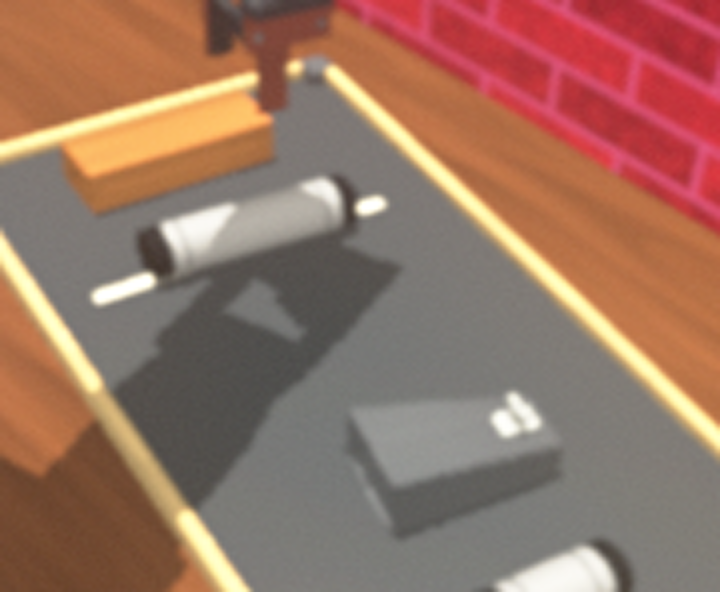

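The shaker lies on the tape, with tape showing at both ends. I'll move the arm aside for an independent top view.

{"op": "jog_arm", "data": {
  "steps": [
    {"dp":[-0.3,-0.3,0.1],"turn":[0,0,0],"claw":1},
    {"dp":[-0.6,-0.6,0.2],"turn":[0,0,0],"claw":1},
    {"dp":[-0.9,-0.9,0.2],"turn":[0,0,0],"claw":1},
    {"dp":[-1,-1,0.2],"turn":[0,0,0],"claw":1}
  ]
}}

```text
t: 12.97
ee_pos: [522.7, 95.9, 204.6]
orientation: [-1.306, -1.029, 1.044]
ft_force: [0.4, -0.7, -0.7]
width: 87.7
```

{"op": "jog_arm", "data": {
  "steps": [
    {"dp":[-0.2,-0.3,0.1],"turn":[0,0,0],"claw":1},
    {"dp":[-0.4,-0.6,0.2],"turn":[0,0,0],"claw":1},
    {"dp":[-0.6,-0.9,0.2],"turn":[0,0,0],"claw":1},
    {"dp":[-0.7,-1,0.2],"turn":[0,0,0],"claw":1}
  ]
}}

```text
t: 13.3
ee_pos: [464.9, 14.2, 220.4]
orientation: [-1.306, -1.027, 1.044]
ft_force: [-0.6, 0.8, -0.6]
width: 87.9
```

{"op": "jog_arm", "data": {
  "steps": [
    {"dp":[0,-0.3,0.1],"turn":[0,0,0],"claw":1},
    {"dp":[0,-0.6,0.2],"turn":[0,0,0],"claw":1},
    {"dp":[0,-0.9,0.2],"turn":[0,0,0],"claw":1},
    {"dp":[0,-1,0.2],"turn":[0,0,0],"claw":1},
    {"dp":[0,-1,0.2],"turn":[0,0,0],"claw":1}
  ]
}}

```text
t: 13.72
ee_pos: [465.1, -66.8, 236.2]
orientation: [-1.307, -1.025, 1.042]
ft_force: [-0.5, 0.5, 0.1]
width: 88.0
```

```bash
python3 - <<'E'
from h import *
o=ctrl.get_obs(); print(o['ee_pos'], o['t'],o['width'],o['ft_force'])
d=grab('top','top9'); c=d['img'][80:240,100:300,::-1]; cv2.imwrite('pics/top9c.png',cv2.resize(c,None,fx=3.7,fy=3.7,interpolation=cv2.INTER_CUBIC))
axisfit(d,604,174)
for c in comp(d): print(c)
# tube closeups in side view
rows=[]
for n,cx,cy in(('side0',256,175),('side2',256,175),('side4',253,170),('side5',240,158),('side6',233,145),('side8',231,141)):
    i=pickle.load(open(n+'.pkl','rb'))['img'][cy-18:cy+18,cx-35:cx+35,::-1]; rows.append(cv2.resize(i,(385,198),interpolation=cv2.INTER_CUBIC))
cv2.imwrite('pics/tubes.png',np.vstack([np.hstack(rows[k:k+2]) for k in (0,2,4)]))
E
```

```text
[465.10992795 -66.77690798 236.15754253] 13.7167 88.0322505532843 [-0.45990493  0.50590978  0.14733845]
y@x0 173.7 deg -13.31 len 188 c [602.6 174. ] | mark frame x 4.7 y -0.7 n 675
([218.4, 152.0], 2722, [574.3, 20.5], [782.9, 402.6], 79.0, np.float64(33.3))
([123.0, 141.9], 1508, [620.5, 314.6], [68.6, 181.1], 80.1, np.float64(63.7))
([169.1, 147.4], 994, [603.1, 172.5], [48.2, 191.2], 76.9, np.float64(65.0))
([282.0, 155.8], 231, [569.8, -172.1], [29.5, 85.4], 82.6, np.float64(78.1))
([319.1, 179.5], 589, [500.2, -283.6], [47.9, 110.5], 80.1, np.float64(67.3))
([400.8, 191.5], 983, [462.9, -531.4], [45.8, 190.5], 43.7, np.float64(52.6))
([123.5, 258.9], 1049, [267.5, 305.6], [48.4, 187.9], 72.6, np.float64(54.1))
([412.7, 337.8], 718, [31.7, -549.1], [90.4, 87.6], 83.5, np.float64(42.0))
```

View pics/top9c.png

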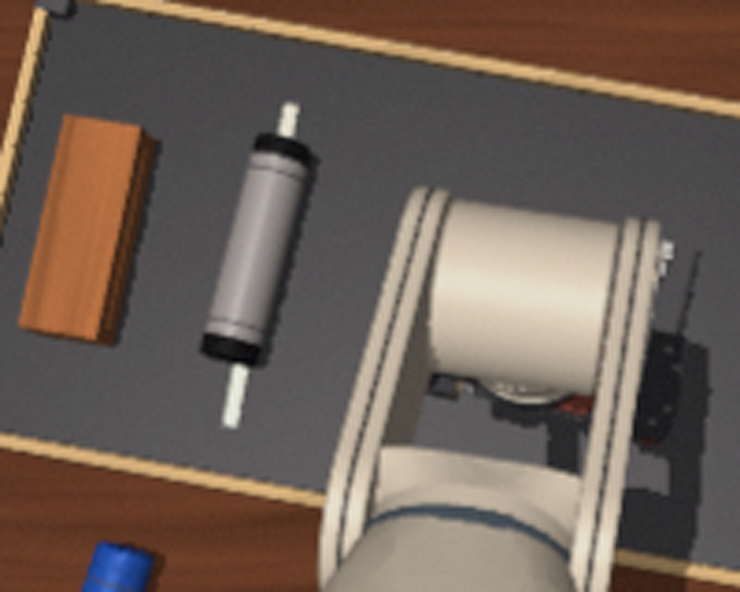

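View pics/tubes.png

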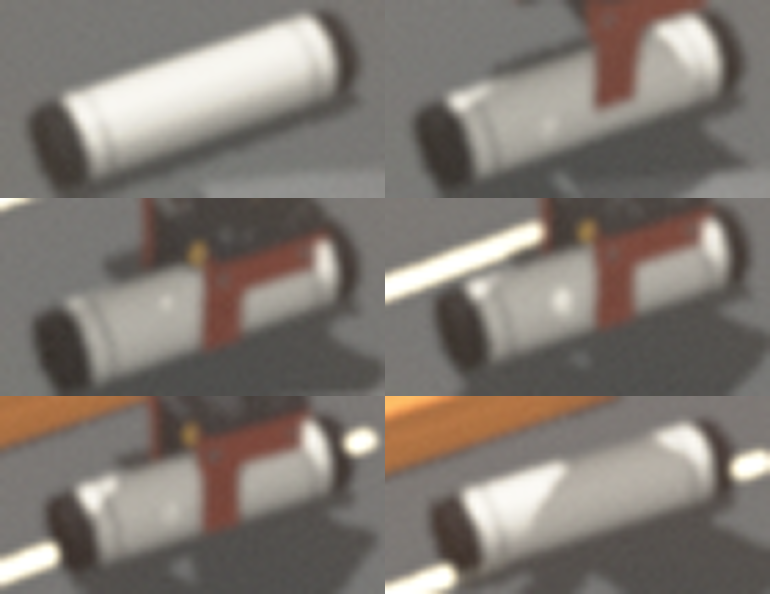

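The top view (after the arm moved off) also puts the tube over the tape: x +4.7 mm, y −0.7 mm, about 4° off, with tape visible at (290,103) and (231,425). The wood block and short shaker have the same poses as at the start. Last, I'll check the cowbell and that the tube is still, then hand in.

```bash
python3 - <<'E'
from h import *
a=comp(pickle.load(open('side0.pkl','rb')))
d=grab('side','side10'); b=comp(d)
for c in a: print('before',c[2:5])
for c in b: print('after',c[2:5])
c,th=axisfit(d,604,174); o=ctrl.get_obs(); print(o['t'],o['ee_pos'],np.abs(o['qvel']).max())
b8=[x for x in comp(pickle.load(open('side8.pkl','rb'))) if abs(x[2][0]-550)<30 and abs(x[2][1]+143)<30]; print('cowbell side8',b8)
e=c-[598,175.5]
if np.linalg.norm(e)<20 and abs(th+.17)<.11: ctrl.close_job(); print('closed')
E
```

```text
before ([248.6, 1656.8], [553.9, 84.0], 76.7)
before ([44.0, 607.3], [263.3, 118.0], 10.3)
before ([268.0, 299.9], [45.4, 189.9], 72.7)
before ([561.5, -9.2], [46.4, 191.2], 74.7)
before ([550.8, -143.3], [90.9, 141.5], 70.6)
before ([501.7, -285.2], [47.2, 109.3], 79.0)
before ([1.8, -42.3], [136.6, 62.0], 1.5)
before ([462.2, -536.2], [46.4, 191.9], 43.3)
after ([732.0, 1627.9], [628.5, 502.1], 74.3)
after ([579.2, 172.3], [46.5, 143.5], 73.2)
after ([267.8, 300.0], [44.4, 189.8], 72.7)
after ([550.6, -143.7], [90.5, 141.8], 70.4)
after ([501.5, -284.4], [46.1, 108.6], 80.4)
after ([1.2, -43.1], [136.1, 62.0], 0.6)
after ([462.5, -536.1], [46.4, 192.6], 43.5)
y@x0 174.8 deg -13.38 len 137 c [579.6 180.6] | mark frame x -19.0 y 1.9 n 300
13.8167 [464.806459   -65.27195824 235.93514199] 0.016775884171317163
cowbell side8 [([283.3, 201.4], 1254, [551.2, -141.4], [91.2, 142.3], 71.0, np.float64(76.3))]
the job is handed in; nothing more can be done
closed
```

The long shaker is back on its tape mark and the job is handed in at about 13.8 s. I can't confirm directly that it rolled rather than slid, because the plain tube has no marking to show rotation.

I put the open fingers on either side of the tube without gripping it. The rear fingertip then pushed its flank slowly, at about 36 mm/s, for about 182 mm across the felt. After that I opened the fingers, lifted straight up and moved the arm aside.

**Position:**

| View | Along the tape | Across the tape | Angle to the tape |
|---|---|---|---|
| Top, arm aside | +4.7 mm | −0.7 mm | about 3.7° |
| Side, before the arm moved | +6.2 mm | −0.5 mm | about 4.2° |
| Limit | ±42 mm | ±10 mm | 8° |

- Tape shows at both ends.
- **Poor reading:** the very last side view gave −19 mm along the tape and +1.9 mm across. The arm hid part of the tube there (137 mm of its 190 mm was measured), so I went by the clear views above. Even that reading is within the limits.
- **Other objects:** the cowbell, short shaker and wood block measured within about 1 mm of where they started.
- **Rolling:** the wrist force stayed within its noise (about 1 N) at the end of each push, where sliding should have shown more. A 182 mm roll is more than one full turn.

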